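Seat a filter cassette and clamp it at the lever's second stop

ROBOT

A 6-joint arm with a two-finger parallel gripper is mounted at the origin on the work surface. World frame = base frame: x ahead of the robot, y to its left, z up, the work surface at z = 0. Lengths are in mm, angles in rad, forces in N, time in s.
With the tool pointing down it reaches from about 275 to 750 mm from the base axis. Payload 10.2 kg.
Tool frame: the origin (TCP) lies midway between the tips of the shut fingers; the grasp point (between the pads) lies 19 mm behind it; z points along the fingers, y is the line along which they close (so a half turn about z gives the same grasp; the last joint's range is limited). The gripper opens to 85 mm and grips with 20 to 120 N. Pads are 22 mm wide; open, the fingers measure 114 mm over their backs; the gripper's body (76 mm by 85 mm) begins 54 mm behind the grasp point. The pads swing forward as they close: fully open they stand 13 mm farther back than shut.
Start: joints at [1.106, 0.313, 1.498, -0, 1.331, -0.223], TCP at [125.724, 509.73, 231.294] pointing down, gripper open.
Joint ranges: [-2.94, 2.94], [-0.97, 2.17], [0.19, 2.56], [-1.23, 4.37], [0.02, 3.11], [-2.88, 2.88]. Speed limits (rad/s): [2.39, 2.39, 3.01, 3.14, 3.14, 3.14].

INTERFACE

Orientations are given as a unit quaternion [w, x, y, z].
In Python, from rig import ctrl gives the robot as it stands.
- The arm moves only by the tool send_rows, never from a script. Its argument "targets" is a list of rows, each an object with "offset": the shift along the world's x, y, z in cm, a list of three; "spin": the turn about the world's z in rad. A call has 1 to 8 rows; each row is the pose to reach, as a shift and turn from the pose commanded when the call began; what a row does not reach only later rows make up. A row lasts 1/12 s, in which the tool goes at most 41.7 mm and 7.16 degrees, less where a joint would pass 70% of its speed; a pose out of reach is approached as far as the arm can. A call with a gripper value outside its range is refused whole. "grip" is the opening, from 0 (shut) to 1 (fully open), set as the call begins (left out, the last holds). The fingers move at their own pace and stop on an object; "squeeze" is the grip in N (left out, the last holds). Time passes only in rows, so rows that repeat a pose let the fingers close. It gives the time, the measured TCP pose, the force, the opening and the grip force at its end, in the units of the state.
- ctrl.sense(): the state, without advancing time (a new reading comes with each control period).
- ctrl.capture(name): name is "scene" or "top"; returns (picture, depth): 420x560x3 uint8, red, green, blue; 420x560 float32, mm along the optical axis (not along the pixel's ray), 0 where there is no reading.
- ctrl.calibration(name): a dict with "fx", "fy", "cx", "cy" (pixels), "view" (4x4, takes a point from world to camera coordinates). Camera axes: x right, y down, z forward; pixel columns grow to the right and rows downward; lengths in mm; the calibration is good to about 2 mm. A picture is of the moment at which its call begins. calibration takes no time and is no camera call.
- ctrl.finish_job(): hands the job in; it is judged then, once.
Trained networks look in the newest picture that a camera, given by its name, has taken for a name from the list of things; names that differ only in an ending like _2 or _b are one class to them, and where a whole thing is asked for, a point or a joint stands for the part that bears it (a point fixed in the world has none). Each returns a list of dicts, best first, with "conf" (0 to 1); they miss things now and then, are a little off and sometimes report something else, mostly with a low value. They report only what shows in the picture. A call takes as long as a camera call. They do not tell look-alikes from the thing itself.
- ctrl.search_frame(camera, query): "box" ([left, top, right, bottom] in pixels, round what is visible of it).
- ctrl.place_of(camera, query): "uv" ([column, row] in pixels: a listed point, or the origin of a listed thing).
The state is a dict: "time_s": time; "joints": joint angles; "dq": joint speeds; "tau": joint torques, N m; "eef_pos": TCP position; "ee_rot": TCP orientation; "force": force on the tool from outside, world axes, zero at the start; "wrist_torque": the same for the moment, N m; "grip_width": opening from 0.0 (shut) to 1.0 (fully open); "grip_force": force on a finger pad.
Only numpy, scipy, OpenCV 4.12 (cv2) and the standard library are available. Lean on these libraries where they do the work, as an engineer would, in place of code of your own. Each camera call takes 0.05 s, during which the arm holds its last target. There are 200 camera calls.

TASK

Load the filter sampler: with the fingertips, push the filter cassette that lies in the channel along it until it is home against the inlet head, sliding it and never lifting it. Then push the clamp lever along its slot, past the first detent, all the way to the second stop, and leave it there. Leave everything else where it stands, and do not move the lever before the cassette is home.

Things in the scene. Friction and masses are not known exactly. Their poses are not given: they have to be found in the camera images.
- sampler: filter sampler, bolted down: aluminium base plate 240 (x) x 330 (y) x 12 mm thick; origin at the centre of its underside (bench height); at yaw 0 its x axis points away from the robot, y to the left, z up. The cassette channel is on its left half (y = +80 mm), the grey lever gate on its right half (y = -80 mm)
- seat (a point): fixed: where the centre of the cassette is when it is home against the inlet head; 23 mm above the bench, axes as the sampler's. Channel along x, steel rails 64 mm apart and 14 mm tall on the plate, from 120 mm in front (-x) to 30 mm behind this point, front open. The face of the black inlet head (60 x 90 x 50 mm, tube on top to 90 mm above the bench) is 30 mm behind it (+x)
- cassette_mid (a point): centre of the 60 x 60 x 22 mm grey body of the loose filter cassette (about 150 g; steel disc 48 mm across, 6 mm tall on top), flat on the base plate between the rails, its x axis along the channel. Starts 35 to 60 mm short of home (towards -x), slides freely, about 2 mm play on either side
- gate_mid (a point): fixed: middle of the slot in the top of the lever gate, a grey housing 56 (x) x 140 (y) mm; this top is 47 mm above the bench; axes as the sampler's. The slot runs along y, with a side notch at each of the three lever positions
- lever_grip (a point): point in the middle of the lever's upright black paddle, 30 mm above the gate's top; moves with the lever; axes as the sampler's. The paddle is 28 mm wide (x) and 10 mm thick (y), from 8 mm above the gate's top to a rounded top at 60 mm
- lever (a joint): travel of the lever along the sampler's +y (towards the channel), m: 0 to 0.003 = released (start), 0.030 = first detent, 0.060 = second stop (hard stop). Friction 1.5 N; about 8 N push it out of the start and again out of the first detent; the detents draw it to the nearest of the three positions and hold it there
- fitting: loose brass fitting, 24 mm across, 30 mm tall, standing on the base plate between channel and lever gate; leave alone; origin at the centre of its underside
- vial: small amber vial, 22 mm across, 45 mm tall, standing on the base plate in front of the lever gate; leave alone; origin at the centre of its underside
- plug: steel plug, 22 mm across, 26 mm tall, standing on the base plate behind the lever gate; leave alone; origin at the centre of its underside
- spare: spare filter cassette lying on the bench, same shape as the one in the channel (60 x 60 x 22 mm with a 6 mm disc on top); leave alone; origin at the centre of its underside
- jar: small jar, 60 mm across, 75 mm tall, standing on the bench; leave alone; origin at the centre of its underside
- carton: cardboard carton 110 x 80 x 45 mm on the bench; leave alone; origin at the centre of its underside
- collar: aluminium ring 70 mm across, 20 mm tall, lying on the bench; leave alone; origin at the centre of its underside
There are look-alikes about, which are no part of the job. What is shaped like the part that bears cassette_mid but orange is not meant.

How it is judged (in metres and radians):
On the way, in this order (a step that is already met when the one before it is completed fails the run):
1. the cassette is home against the inlet head (x of cassette_mid in the frame of seat above -0.004 m and z of cassette_mid in the frame of seat below 0.006 m), for 0.2 s.
2. the lever has reached its second stop (value of joint lever above 0.057 m), for 0.2 s.
At the end, for the whole second after the job is handed in: the cassette lies flat in the channel within 4 mm of the inlet head, and the lever rests at its second stop (at least 57 of 60 mm) (all of step 1 and y of cassette_mid in the frame of seat between -0.006 and 0.006 m and value of joint lever above 0.057 m and velocity of joint lever below 0.01 m/s); the robot touches nothing.
It fails at once if the cassette was lifted more than 12 mm (z of cassette_mid in the frame of seat above 0.012 m).
It fails at once if the lever was moved (past 12 mm) while the cassette was not home (value of joint lever above 0.012 m and x of cassette_mid in the frame of seat below -0.007 m).
It fails at once if another thing was moved more than 20 mm or lifted (distance of any of fitting, vial, plug, spare, jar, carton, collar from where it was at the start of the episode above 0.02 m).
It fails at once if a standing thing was tipped over (angle between any of fitting, vial, plug, jar's own z axis and vertical above 0.5 rad).
It also fails if it takes over 48 s, if anything falls off the work surface, if the arm or the gripper's body presses on something with over 40 N, if the wrist force passes 120 N, or if a joint passes its speed limit or range.

## Working session

There is one attempt and no reset: what is moved stays moved. The work goes in short steps, Python scripts to look and compute and a tool call to move; the robot and the scene stay as the last step left them, time stands still between calls to the robot, and variables do not carry over. Pictures are saved under pics/ and viewed, at most 10 in all, crops included, and the job is handed in when it is done.

Besides the shell and the picture viewer there is one more tool, called after "Call:" as name(argument=value, ...), one argument or row to a line, values as JSON. send_rows: Moves the arm, as the interface text tells. Its arguments: {"type":"object","properties":{"targets":{"type":"array"},"grip":{"type":"number"},"squeeze":{"type":"number"}},"required":["targets"]}

```bash
mkdir -p pics; cat > h.py <<'E'
from rig import ctrl
import numpy as np, cv2
def shot(n,f):
    p,d=ctrl.capture(n); cv2.imwrite(f'pics/{f}.png',cv2.cvtColor(p,cv2.COLOR_RGB2BGR)); np.save(f'{n}.npy',d); return p,d
def world(n,uv,depth=None,z=None):
    c=ctrl.calibration(n); V=np.linalg.inv(np.array(c['view']))
    r=np.array([(uv[0]-c['cx'])/c['fx'],(uv[1]-c['cy'])/c['fy'],1.])
    if z is not None:
        depth=(z-V[2,3])/(V[:3,:3]@r)[2]
    return V[:3,:3]@(r*depth)+V[:3,3]
E
python3 - <<'E'
from h import *
Z={'cassette_mid':23,'seat':23,'gate_mid':47,'lever_grip':77,'fitting':12,'vial':12,'plug':12,'spare':0,'jar':0,'carton':0,'collar':0,'sampler':0}
for n in('top','scene'):
    shot(n,n+'0')
    for q in Z:
        for r in ctrl.place_of(n,q)[:3]:
            print(n,q,round(r['conf'],2),np.round(r['uv']),world(n,r['uv'],z=Z[q]).round(1))
s=ctrl.sense();print(s['time_s'],s['eef_pos'],s['ee_rot'],s['force'],s['grip_width'])
E
```

```text
top cassette_mid 0.81 [270. 273.] [367.3  30.4  23. ]
top cassette_mid 0.79 [278. 182.] [605.   15.9  23. ]
top cassette_mid 0.58 [194. 235.] [460.1 229.8  23. ]
top gate_mid 0.77 [340. 187.] [ 593.3 -143.6   47. ]
top gate_mid 0.2 [295. 198.] [559.6 -27.4  47. ]
top lever_grip 0.37 [351. 187.] [ 589.5 -167.7   77. ]
top lever_grip 0.3 [444. 239.] [ 465.  -401.1   77. ]
top vial 0.74 [435. 184.] [ 615.9 -403.8   12. ]
top vial 0.58 [331. 213.] [ 529.3 -126.1   12. ]
top vial 0.41 [283. 159.] [671.    5.8  12. ]
top plug 0.41 [334. 162.] [ 668.4 -132.1   12. ]
top plug 0.33 [311. 174.] [632.  -70.4  12. ]
top spare 0.67 [446. 236.] [ 479.7 -433.8    0. ]
top jar 0.89 [132. 228.] [475.1 398.3   0. ]
top carton 0.75 [431. 182.] [ 623. -396.    0.]
top collar 0.66 [136. 169.] [635.1 401.2  -0. ]
top sampler 0.93 [312. 177.] [626.8 -74.6   0. ]
scene cassette_mid 0.89 [306. 227.] [604.2  26.8  23. ]
scene cassette_mid 0.86 [317. 158.] [471.7 232.8  23. ]
scene cassette_mid 0.8 [239. 183.] [384.5  21.7  23. ]
scene seat 0.69 [319. 244.] [658.8   8.6  23. ]
scene gate_mid 0.71 [252. 264.] [ 595.6 -144.7   47. ]
scene lever_grip 0.58 [241. 257.] [ 580.5 -162.9   77. ]
scene fitting 0.61 [276. 236.] [563.7 -35.6  12. ]
scene vial 0.65 [111. 330.] [ 478.6 -431.8   12. ]
scene plug 0.47 [283. 287.] [ 669.  -127.2   12. ]
scene plug 0.24 [306. 226.] [597.8  35.9  12. ]
scene spare 0.92 [109. 331.] [ 470.3 -434.1    0. ]
scene jar 0.97 [353. 136.] [474.6 398.4   0. ]
scene carton 0.81 [169. 368.] [ 619.3 -402.3    0. ]
scene collar 0.94 [399. 160.] [633.6 398.8   0. ]
scene sampler 0.91 [288. 264.] [633.2 -69.8   0. ]
scene sampler 0.24 [237. 254.] [ 525.7 -127.5    0. ]
scene sampler 0.23 [353. 138.] [480.6 391.6   0. ]
1.3 [125.7337208  509.74180049 231.29190319] [-2.93988724e-06  1.20612343e-01  9.92699684e-01  1.10447900e-06] [-0.31387554 -0.00391842 -0.77310218] 1.0002751484952572
```

View pics/top0.png

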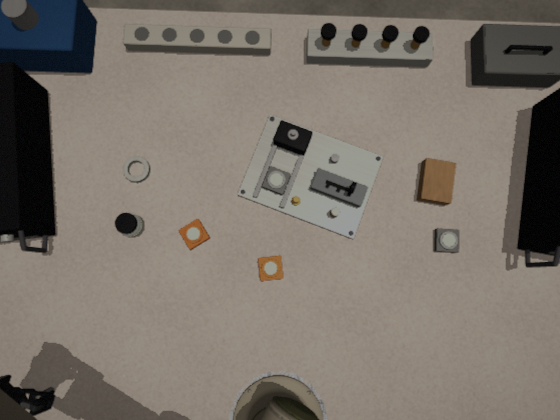

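View pics/scene0.png

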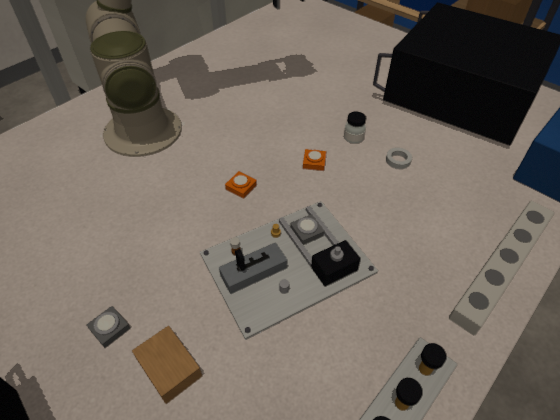

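The top view shows the sampler yawed clockwise, with plate corners near (272,119), (380,157), (354,237) and (241,192). The grey cassette is at (277,180), the head at (293,137), the gate at (338,187) and the fitting at (296,200). The two orange look-alikes are at (194,235) and (270,268). Next I'll fit the sampler frame precisely.

```bash
cat >> h.py <<'E'
def cloud(n,d):
    c=ctrl.calibration(n); V=np.linalg.inv(np.array(c['view']))
    v,u=np.mgrid[:d.shape[0],:d.shape[1]]
    P=np.stack([(u-c['cx'])/c['fx']*d,(v-c['cy'])/c['fy']*d,d],-1)@V[:3,:3].T+V[:3,3]
    P[d==0]=np.nan; return P
E
python3 - <<'E'
from h import *
for n in('top','scene'):
    P=cloud(n,np.load(n+'.npy')); x,y,z=P[...,0],P[...,1],P[...,2]
    near=(np.hypot(x-630,y+72)<230)
    def rect(m,t):
        m=cv2.morphologyEx(m.astype(np.uint8),cv2.MORPH_OPEN,np.ones((2,2)))
        k,l,s,c=cv2.connectedComponentsWithStats(m)
        for i in np.argsort(-s[1:,4])[:3]+1:
            if s[i,4]<6: continue
            r=cv2.minAreaRect(P[...,:2][l==i].astype(np.float32)); print(n,t,s[i,4],np.round(r[0],1),np.round(r[1],1),round(r[2],1),'zmed',np.nanmedian(z[l==i]).round(1),c[i].round(0))
    print('bench z',np.nanmedian(z[near&(z<5)]))
    rect(near&(z>6),'plate+')
    rect(near&(z>18),'>18')
    rect(near&(z>38)&(z<53),'gate/')
    rect(near&(z>53),'>53')
E
python3 - <<'E'
import cv2
a=cv2.imread('pics/top0.png')[110:245,230:390];b=cv2.imread('pics/scene0.png')[195:340,195:380]
import numpy as np
cv2.imwrite('pics/c1.png',np.hstack([cv2.resize(a,(400,338),interpolation=2),cv2.resize(b,(400,338),interpolation=2)]))
E
```

```text
bench z 1.0089335271209166
top plate+ 10778 [628.8 -74.9] [329.9 240.6] 70.8 zmed 14.7 [312. 177.]
top >18 1952 [nan nan] [0. 0.] 0.0 zmed 39.8 [285. 161.]
top >18 1242 [ 591.3 -147. ] [144.6  60.1] 73.3 zmed 47.9 [340. 189.]
top >18 73 [ 525.3 -135.9] [18.  28.3] 3.7 zmed 55.5 [336. 213.]
top gate/ 1056 [nan nan] [0. 0.] 0.0 zmed 48.0 [339. 188.]
top gate/ 231 [607.1  18.4] [45.1 44.5] 2.0 zmed 41.0 [277. 180.]
top gate/ 29 [556.6 -34.8] [10.9 15.6] 21.2 zmed 42.8 [297. 200.]
top >53 777 [729.7 -24. ] [84.1 69.9] 66.1 zmed 63.0 [294. 137.]
top >53 68 [ 586.8 -175.7] [16.6 40.2] 57.8 zmed 101.6 [353. 189.]
top >53 52 [ 527.5 -138. ] [16.4 26.4] 20.1 zmed 57.6 [336. 213.]
bench z -0.4901463203263461
scene plate+ 13116 [631.9 -67.4] [335.2 238.5] 70.5 zmed 12.8 [286. 268.]
scene >18 2590 [654.5  17.6] [119.5 212.7] 72.4 zmed 39.1 [324. 249.]
scene >18 2017 [ 598.5 -127.6] [123.5 150.7] 31.8 zmed 46.0 [252. 266.]
scene >18 119 [ 677.1 -126.8] [32.2 18.2] 83.0 zmed 35.2 [285. 286.]
scene gate/ 1401 [ 591.8 -134.1] [153.7  72.3] 72.3 zmed 46.3 [254. 266.]
scene gate/ 182 [740.9 -23. ] [111.1  48.2] 52.2 zmed 41.6 [335. 272.]
scene gate/ 178 [615.1  20. ] [38.1 41.9] 2.5 zmed 39.7 [309. 226.]
scene >53 1011 [727.  -3.] [128.6  72.7] 83.8 zmed 61.3 [337. 259.]
scene >53 152 [ 566.  -149.7] [16.6 84.3] 46.6 zmed 89.0 [241. 260.]
scene >53 68 [ 523.3 -119.5] [16.9 49.1] 30.3 zmed 55.7 [236. 243.]
```

View pics/c1.png

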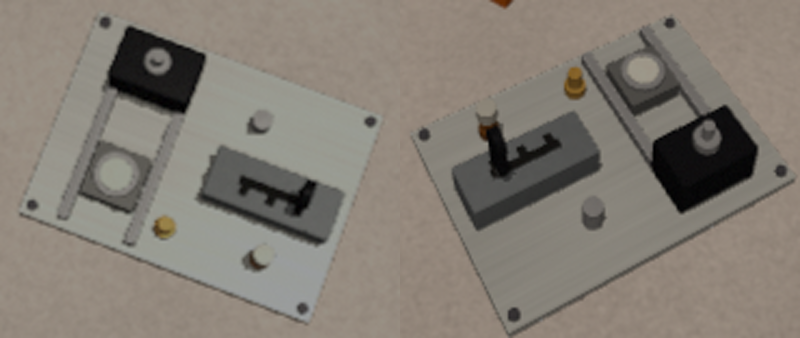

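The crop agrees with the fit. The plate centre is about (629,-73) with yaw about -19.3°, which puts the cassette at local (-51,+79) and the lever paddle at about (-6,-111), as the given geometry requires. I'll shut the fingers and hover in front of the cassette.

Call:
send_rows(
  targets=[
    {"offset":[2.65,-2.95,0],"spin":-0.03},
    {"offset":[5.3,-5.9,0],"spin":-0.06},
    {"offset":[7.95,-8.8,0],"spin":-0.094},
    {"offset":[10.6,-11.75,0],"spin":-0.094},
    {"offset":[13.25,-14.7,0],"spin":-0.094},
    {"offset":[15.9,-17.6,0],"spin":-0.094},
    {"offset":[18.5,-20.55,0],"spin":-0.094},
    {"offset":[21.2,-23.5,0],"spin":-0.094},
  ],
  grip=0,
)

```text
time_s: 1.97
eef_pos: [338.5, 273.1, 231.5]
ee_rot: [0.0, 0.167, 0.986, 0.0]
force: [-0.4, 1.2, 0.5]
grip_width: 0.003
grip_force: 0.0
```

Call:
send_rows(
  targets=[
    {"offset":[2.65,-2.95,0],"spin":0},
    {"offset":[5.3,-5.9,0],"spin":0},
    {"offset":[7.95,-8.8,0],"spin":0},
    {"offset":[10.6,-11.75,0],"spin":0},
    {"offset":[13.25,-14.7,0],"spin":0},
    {"offset":[15.9,-17.6,0],"spin":0},
    {"offset":[18.5,-20.55,0],"spin":0},
    {"offset":[21.2,-23.5,0],"spin":0},
  ],
)

```text
time_s: 2.63
eef_pos: [550.7, 38.0, 231.3]
ee_rot: [0.0, 0.167, 0.986, 0.0]
force: [0.6, 1.4, 0.7]
grip_width: 0.001
grip_force: 0.0
```

Call:
send_rows(
  targets=[
    {"offset":[0,0,-4],"spin":0},
    {"offset":[0,0,-8],"spin":0},
    {"offset":[0,0,-11],"spin":0},
    {"offset":[0,0,-14],"spin":0},
    {"offset":[0,0,-14],"spin":0},
    {"offset":[0,0,-14],"spin":0},
    {"offset":[0,0,-14],"spin":0},
  ],
)

```text
time_s: 3.22
eef_pos: [550.8, 39.6, 93.2]
ee_rot: [0.001, 0.167, 0.986, 0.0]
force: [0.5, -0.2, 0.1]
grip_width: -0.005
grip_force: 0.0
```

```bash
python3 - <<'E'
from h import *
P,d=shot('top','top1');p2,_=shot('scene','scene1')
s=ctrl.sense();print(s['time_s'],s['eef_pos'],s['ee_rot'],s['force'],s['grip_width'])
a=P[110:245,210:390];b=p2[135:310,195:380]
cv2.imwrite('pics/c2.png',np.hstack([cv2.resize(a,(400,340),interpolation=2),cv2.resize(b,(400,340),interpolation=2)])[...,::-1])
E
```

```text
3.3167 [550.82898444  39.65330311  93.48407787] [1.87609432e-03 1.67037941e-01 9.85948682e-01 5.86836272e-05] [ 0.16711141 -0.11693432  0.90928908] 0.002741503603714099
```

View pics/c2.png

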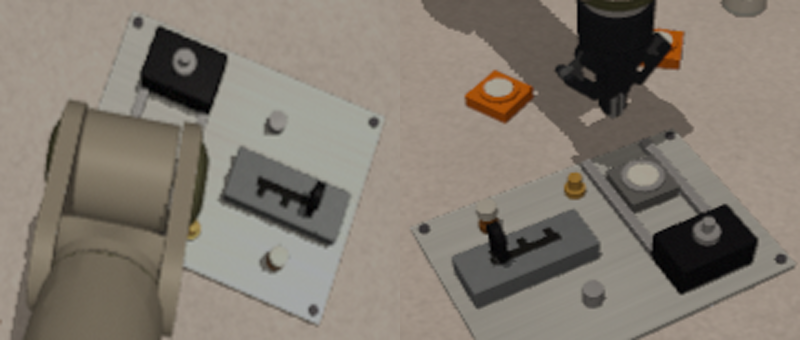

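The scene view shows the fingers ahead of the channel's open front, in line with the cassette and clear of the fitting. I'll descend and start the push.

Call:
send_rows(
  targets=[
    {"offset":[0,0,-2.5],"spin":0},
    {"offset":[0,0,-5],"spin":0},
    {"offset":[0,0,-7.3],"spin":0},
    {"offset":[0,0,-7.3],"spin":0},
    {"offset":[0,0,-7.3],"spin":0},
    {"offset":[0,0,-7.3],"spin":0},
  ],
)

```text
time_s: 3.82
eef_pos: [550.9, 39.6, 20.4]
ee_rot: [0.002, 0.167, 0.986, 0.0]
force: [-0.7, -0.1, 0.6]
grip_width: -0.003
grip_force: 0.0
```

Call:
send_rows(
  targets=[
    {"offset":[0.47,-0.165,0],"spin":0},
    {"offset":[0.94,-0.33,0],"spin":0},
    {"offset":[1.42,-0.5,0],"spin":0},
    {"offset":[1.89,-0.66,0],"spin":0},
    {"offset":[2.36,-0.825,0],"spin":0},
    {"offset":[2.83,-0.99,0],"spin":0},
    {"offset":[3.3,-1.155,0],"spin":0},
    {"offset":[3.78,-1.32,0],"spin":0},
  ],
)

```text
time_s: 4.48
eef_pos: [587.9, 26.4, 18.2]
ee_rot: [-0.0, 0.167, 0.986, -0.0]
force: [-1.2, 0.7, 1.3]
grip_width: 0.001
grip_force: 0.4
```

Call:
send_rows(
  targets=[
    {"offset":[0.28,-0.1,0],"spin":0},
    {"offset":[0.57,-0.2,0],"spin":0},
    {"offset":[0.85,-0.3,0],"spin":0},
    {"offset":[1.13,-0.4,0],"spin":0},
    {"offset":[1.42,-0.5,0],"spin":0},
    {"offset":[1.7,-0.6,0],"spin":0},
  ],
)

```text
time_s: 4.98
eef_pos: [604.8, 20.4, 18.3]
ee_rot: [-0.0, 0.167, 0.986, -0.0]
force: [-1.3, -0.3, -0.6]
grip_width: 0.003
grip_force: 0.2
```

```bash
python3 - <<'E'
from h import *
p2,d=shot('scene','scene2')
s=ctrl.sense();print(s['time_s'],s['eef_pos'],s['force'])
for r in ctrl.place_of('scene','cassette_mid')[:3]: print(r['conf'],r['uv'],world('scene',r['uv'],z=23).round(1))
cv2.imwrite('pics/c3.png',cv2.resize(p2[170:310,195:380],(740,560),interpolation=2)[...,::-1])
E
```

```text
5.0333 [605.21560759  20.21095936  18.32620339] [-0.01221987 -0.32132613  0.12572218]
0.78 [313.3, 239.2] [640.4   9.4  23. ]
0.34 [108.5, 331.8] [ 484.4 -438.1   23. ]
```

View pics/c3.png

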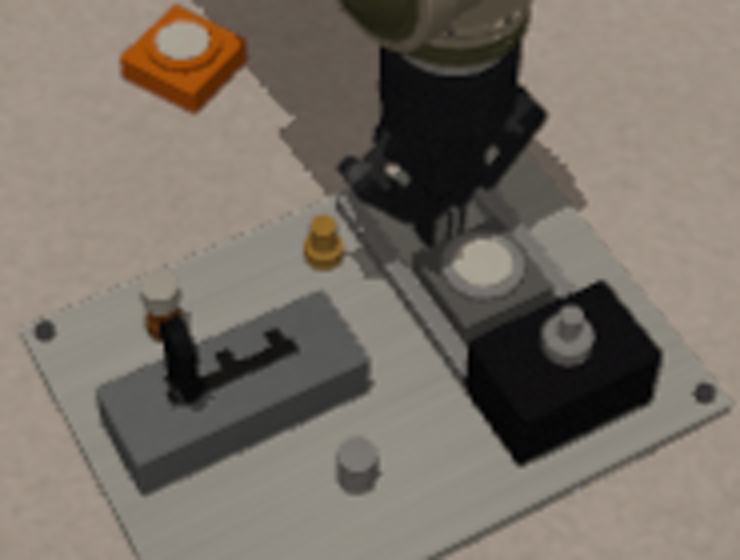

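The cassette at (480,265) in the crop has slid straight and still has a gap before the head. I'll keep pushing until there is contact force.

Call:
send_rows(
  targets=[
    {"offset":[0.28,-0.1,0],"spin":0},
    {"offset":[0.57,-0.2,0],"spin":0},
    {"offset":[0.85,-0.3,0],"spin":0},
    {"offset":[1.04,-0.365,0],"spin":0},
  ],
)

```text
time_s: 5.42
eef_pos: [615.3, 16.7, 18.3]
ee_rot: [0.0, 0.167, 0.986, 0.0]
force: [0.2, -0.0, 1.0]
grip_width: -0.001
grip_force: 0.4
```

Call:
send_rows(
  targets=[
    {"offset":[0.19,-0.065,0],"spin":0},
    {"offset":[0.38,-0.13,0],"spin":0},
    {"offset":[0.47,-0.165,0],"spin":0},
    {"offset":[0.47,-0.165,0],"spin":0},
  ],
)

```text
time_s: 5.75
eef_pos: [619.8, 15.2, 18.3]
ee_rot: [0.0, 0.167, 0.986, -0.0]
force: [0.5, -0.7, 0.8]
grip_width: 0.001
grip_force: 0.0
```

Call:
send_rows(
  targets=[
    {"offset":[0.19,-0.065,0],"spin":0},
    {"offset":[0.38,-0.13,0],"spin":0},
    {"offset":[0.38,-0.13,0],"spin":0},
  ],
)

```text
time_s: 6.0
eef_pos: [623.8, 13.8, 18.3]
ee_rot: [0.0, 0.167, 0.986, -0.0]
force: [-0.0, -0.5, -0.1]
grip_width: -0.0
grip_force: 0.0
```

Call:
send_rows(
  targets=[
    {"offset":[0.19,-0.065,0],"spin":0},
    {"offset":[0.28,-0.1,0],"spin":0},
    {"offset":[0.28,-0.1,0],"spin":0},
  ],
)

```text
time_s: 6.25
eef_pos: [626.4, 12.8, 18.3]
ee_rot: [0.0, 0.167, 0.986, -0.0]
force: [0.2, -1.1, -0.1]
grip_width: -0.001
grip_force: 0.0
```

```bash
python3 - <<'E'
from h import *
p2,d=shot('scene','scene3')
s=ctrl.sense();print(s['time_s'],s['eef_pos'],s['force'])
for r in ctrl.place_of('scene','cassette_mid')[:1]+ctrl.place_of('scene','seat')[:1]: print(r['conf'],r['uv'],world('scene',r['uv'],z=23).round(1))
cv2.imwrite('pics/c4.png',cv2.resize(p2[200:310,270:380],(600,600),interpolation=2)[...,::-1])
E
```

```text
6.3 [626.34702857  12.87076665  18.28282557] [-0.37081747  0.29709596 -0.68364824]
0.78 [322.6, 245.3] [667.3  10.1  23. ]
0.94 [322.5, 246.3] [668.9   7.7  23. ]
```

View pics/c4.png

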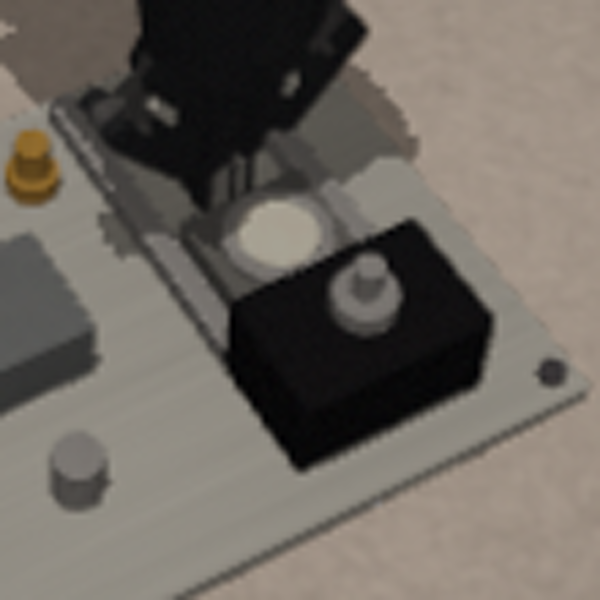

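The cassette, with its disc at (280,232) in the crop, is nearly at the head, but there is no resistance yet. I'll continue in small steps.

Call:
send_rows(
  targets=[
    {"offset":[0.19,-0.065,0],"spin":0},
    {"offset":[0.28,-0.1,0],"spin":0},
    {"offset":[0.28,-0.1,0],"spin":0},
  ],
)

```text
time_s: 6.65
eef_pos: [626.7, 13.0, 18.2]
ee_rot: [-0.004, 0.167, 0.986, 0.0]
force: [-13.3, 4.2, 9.1]
grip_width: -0.003
grip_force: 7.1
```

Call:
send_rows(
  targets=[
    {"offset":[0.19,-0.065,0],"spin":0},
    {"offset":[0.28,-0.1,0],"spin":0},
    {"offset":[0.28,-0.1,0],"spin":0},
  ],
)

```text
time_s: 6.9
eef_pos: [626.8, 13.1, 18.1]
ee_rot: [-0.007, 0.167, 0.986, 0.0]
force: [-29.6, 7.9, 19.9]
grip_width: -0.001
grip_force: 15.2
```

Motion has stopped and the force has risen to 30 N, so the cassette is home. I'll retreat and raise the arm.

Call:
send_rows(
  targets=[
    {"offset":[-0.6,0.2,0],"spin":0},
    {"offset":[-1.4,0.5,0],"spin":0},
    {"offset":[-2.4,0.84,0],"spin":0},
    {"offset":[-3.3,1.15,0],"spin":0},
    {"offset":[-3.3,1.15,4],"spin":0},
    {"offset":[-3.3,1.15,8],"spin":0},
    {"offset":[-3.3,1.15,12],"spin":0},
    {"offset":[-3.3,1.15,15],"spin":0},
  ],
)

```text
time_s: 7.57
eef_pos: [599.4, 22.4, 172.0]
ee_rot: [0.002, 0.167, 0.986, 0.0]
force: [0.6, -0.7, 0.6]
grip_width: 0.0
grip_force: 0.0
```

Call:
send_rows(
  targets=[
    {"offset":[-0.5,-3.9,0],"spin":0},
    {"offset":[-0.9,-7.8,0],"spin":0},
    {"offset":[-1.3,-11.7,0],"spin":0},
    {"offset":[-1.8,-15.6,0],"spin":0},
    {"offset":[-2.2,-19.5,0],"spin":0},
    {"offset":[-2.6,-23.3,0],"spin":0},
    {"offset":[-2.6,-23.3,0],"spin":0},
    {"offset":[-2.6,-23.3,0],"spin":0},
  ],
)

```text
time_s: 8.23
eef_pos: [572.4, -212.3, 168.1]
ee_rot: [0.0, 0.169, 0.986, 0.0]
force: [0.8, 1.3, -1.2]
grip_width: 0.002
grip_force: 0.0
```

```bash
python3 - <<'E'
from h import *
p2,d=shot('scene','scene4');p,dt=shot('top','top4')
s=ctrl.sense();print(s['time_s'],s['eef_pos'],s['force'])
for n in('top','scene'):
  for q,z in(('cassette_mid',23),('seat',23),('gate_mid',47),('lever_grip',77)):
    for r in ctrl.place_of(n,q)[:1]:
      w=world(n,r['uv'],z=z); dx,dy=w[0]-629,w[1]+73; print(n,q,round(r['conf'],2),w.round(1),'loc',round(.944*dx-.33*dy,1),round(.33*dx+.944*dy,1))
cv2.imwrite('pics/c5.png',np.hstack([cv2.resize(p[110:245,230:390],(400,340),interpolation=2),cv2.resize(p2[170:310,195:380],(400,340),interpolation=2)])[...,::-1])
E
```

```text
8.3333 [ 572.92241632 -209.88645186  168.25601098] [-0.17671104  0.682312   -0.53180173]
top cassette_mid 0.83 [375.9  25.6  23. ] loc -271.5 9.5
top seat 0.67 [661.7   4.6  23. ] loc 5.3 84.1
top gate_mid 0.76 [ 598.7 -138.6   47. ] loc -7.0 -72.0
scene cassette_mid 0.94 [471.5 224.   23. ] loc -246.7 228.4
scene seat 0.59 [669.2   8.   23. ] loc 11.3 89.7
scene gate_mid 0.85 [ 593.  -138.7   47. ] loc -12.3 -73.9
scene lever_grip 0.57 [ 582.8 -168.4   77. ] loc -12.2 -105.3
```

View pics/c5.png

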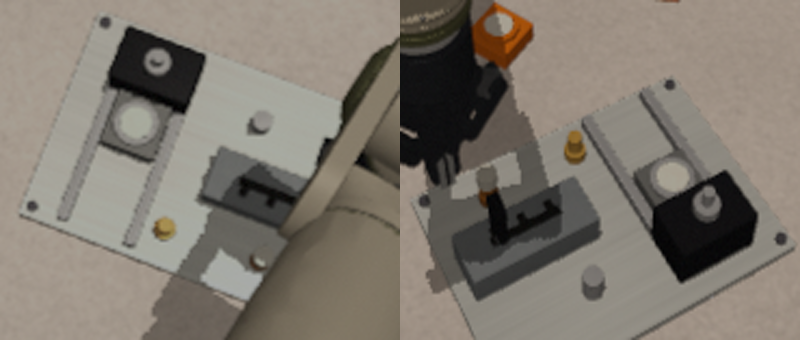

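The cassette sits against the head at (137,120) in the left crop, and nothing else has moved. The fingers are beside the lever, so I'll descend and push along the slot (direction 0.33, 0.944).

Call:
send_rows(
  targets=[
    {"offset":[0,0,-3.5],"spin":0},
    {"offset":[0,0,-7],"spin":0},
    {"offset":[0,0,-10.2],"spin":0},
    {"offset":[0,0,-10.2],"spin":0},
    {"offset":[0,0,-10.2],"spin":0},
  ],
)

```text
time_s: 9.15
eef_pos: [572.5, -210.3, 66.0]
ee_rot: [-0.001, 0.167, 0.986, 0.0]
force: [-0.3, -0.5, 1.3]
grip_width: 0.004
grip_force: 0.0
```

Call:
send_rows(
  targets=[
    {"offset":[0.165,0.47,0],"spin":0},
    {"offset":[0.33,0.94,0],"spin":0},
    {"offset":[0.5,1.42,0],"spin":0},
    {"offset":[0.66,1.89,0],"spin":0},
    {"offset":[0.825,2.36,0],"spin":0},
    {"offset":[0.99,2.83,0],"spin":0},
  ],
)

```text
time_s: 9.65
eef_pos: [583.1, -182.9, 67.4]
ee_rot: [0.001, 0.167, 0.986, -0.001]
force: [-3.7, -7.8, 5.1]
grip_width: -0.003
grip_force: 4.0
```

Call:
send_rows(
  targets=[
    {"offset":[0.165,0.47,0],"spin":0},
    {"offset":[0.33,0.94,0],"spin":0},
    {"offset":[0.5,1.42,0],"spin":0},
    {"offset":[0.66,1.89,0],"spin":0},
    {"offset":[0.825,2.36,0],"spin":0},
    {"offset":[0.99,2.83,0],"spin":0},
  ],
)

```text
time_s: 10.15
eef_pos: [592.7, -154.5, 66.7]
ee_rot: [0.0, 0.167, 0.986, -0.001]
force: [-4.1, -8.2, 4.1]
grip_width: 0.001
grip_force: 4.1
```

```bash
python3 - <<'E'
from h import *
p2,d=shot('scene','scene5')
s=ctrl.sense();print(s['time_s'],s['eef_pos'],s['force'])
cv2.imwrite('pics/c6.png',cv2.resize(p2[200:310,195:345],(750,550),interpolation=2)[...,::-1])
E
```

```text
10.2 [ 592.96817786 -153.63286989   66.70816002] [-2.68101346 -3.70491017  4.2687929 ]
```

View pics/c6.png

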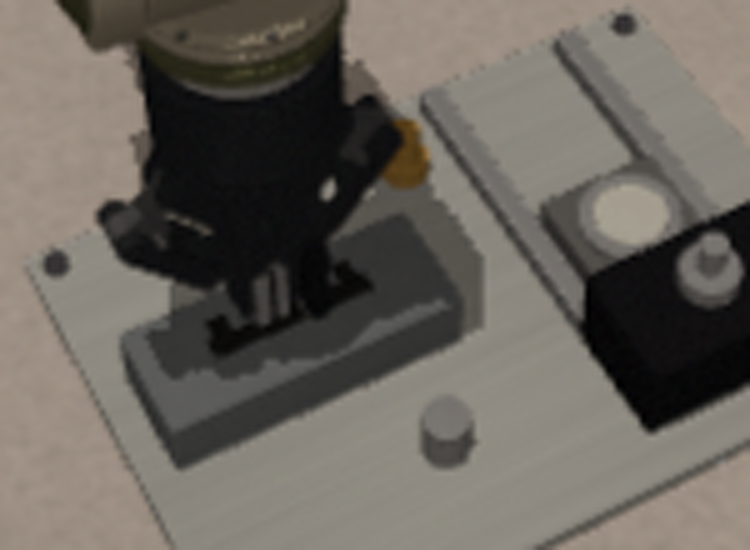

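The fingers, at (270,295), are pushing the paddle at (320,275), which is now at or past the first detent. I'll push on to the hard stop.

Call:
send_rows(
  targets=[
    {"offset":[0.13,0.38,0],"spin":0},
    {"offset":[0.26,0.76,0],"spin":0},
    {"offset":[0.4,1.13,0],"spin":0},
    {"offset":[0.53,1.51,0],"spin":0},
    {"offset":[0.66,1.89,0],"spin":0},
    {"offset":[0.66,1.89,0],"spin":0},
  ],
)

```text
time_s: 10.7
eef_pos: [599.4, -134.9, 66.5]
ee_rot: [-0.0, 0.167, 0.986, -0.001]
force: [-2.4, -3.1, 2.8]
grip_width: 0.0
grip_force: 2.4
```

Call:
send_rows(
  targets=[
    {"offset":[0.07,0.2,0],"spin":0},
    {"offset":[0.14,0.4,0],"spin":0},
    {"offset":[0.14,0.4,0],"spin":0},
  ],
)

```text
time_s: 10.95
eef_pos: [600.8, -132.7, 67.4]
ee_rot: [0.001, 0.167, 0.986, -0.002]
force: [-6.3, -9.4, 7.9]
grip_width: -0.003
grip_force: 6.2
```

Call:
send_rows(
  targets=[
    {"offset":[0.07,0.2,0],"spin":0},
    {"offset":[0.14,0.4,0],"spin":0},
    {"offset":[0.14,0.4,0],"spin":0},
  ],
)

```text
time_s: 11.2
eef_pos: [601.7, -131.1, 67.8]
ee_rot: [0.0, 0.167, 0.986, -0.004]
force: [-10.6, -22.3, 10.5]
grip_width: -0.003
grip_force: 17.2
```

Call:
send_rows(
  targets=[
    {"offset":[0.07,0.2,0],"spin":0},
    {"offset":[0.1,0.3,0],"spin":0},
    {"offset":[0.1,0.3,0],"spin":0},
  ],
)

```text
time_s: 11.45
eef_pos: [601.9, -130.8, 67.9]
ee_rot: [-0.0, 0.168, 0.986, -0.005]
force: [-17.2, -34.7, 11.1]
grip_width: 0.001
grip_force: 24.3
```

Call:
send_rows(
  targets=[
    {"offset":[-0.33,-0.94,0],"spin":0},
    {"offset":[-0.66,-1.89,0],"spin":0},
    {"offset":[-0.83,-2.36,0],"spin":0},
    {"offset":[-0.83,-2.36,3],"spin":0},
    {"offset":[-0.83,-2.36,7],"spin":0},
    {"offset":[-0.83,-2.36,11],"spin":0},
    {"offset":[-0.83,-2.36,15],"spin":0},
  ],
)

```text
time_s: 12.03
eef_pos: [594.4, -146.9, 217.7]
ee_rot: [-0.001, 0.167, 0.986, 0.0]
force: [0.5, 0.3, 0.7]
grip_width: -0.002
grip_force: 0.0
```

Call:
send_rows(
  targets=[
    {"offset":[-4,0,1],"spin":0},
    {"offset":[-8,0,2],"spin":0},
    {"offset":[-12,0,2],"spin":0},
    {"offset":[-16,0,2],"spin":0},
    {"offset":[-20,0,2],"spin":0},
    {"offset":[-20,0,2],"spin":0},
    {"offset":[-20,0,2],"spin":0},
  ],
)

```text
time_s: 12.62
eef_pos: [393.9, -147.2, 236.6]
ee_rot: [0.0, 0.168, 0.986, 0.0]
force: [1.1, 0.2, 0.1]
grip_width: 0.003
grip_force: 0.0
```

```bash
python3 - <<'E'
from h import *
p2,d=shot('scene','scene6');p,dt=shot('top','top6')
s=ctrl.sense();print(s['time_s'],s['eef_pos'],s['force'],s['dq'])
P=cloud('top',dt);m=(P[...,2]>85)&(P[...,2]<115)&(np.hypot(P[...,0]-610,P[...,1]+120)<60)
w=np.nanmean(P[m],0) if m.any() else None
print(m.sum(),w)
if w is not None: dx,dy=w[0]-629,w[1]+73; print('loc',.944*dx-.33*dy,.33*dx+.944*dy)
cv2.imwrite('pics/c7.png',np.hstack([cv2.resize(p[110:245,230:390],(400,340),interpolation=2),cv2.resize(p2[170:310,195:380],(400,340),interpolation=2)])[...,::-1])
E
```

```text
12.7167 [ 395.50473405 -147.70119408  236.48939803] [ 0.14348984 -1.0358107  -1.36870229] [ 0.00835343  0.02278433 -0.01618541 -0.0025867   0.00070795 -0.00256686]
51 [ 601.44486005 -112.83822051  102.84601159]
loc -12.865439347880796 -46.700476342406276
```

View pics/c7.png

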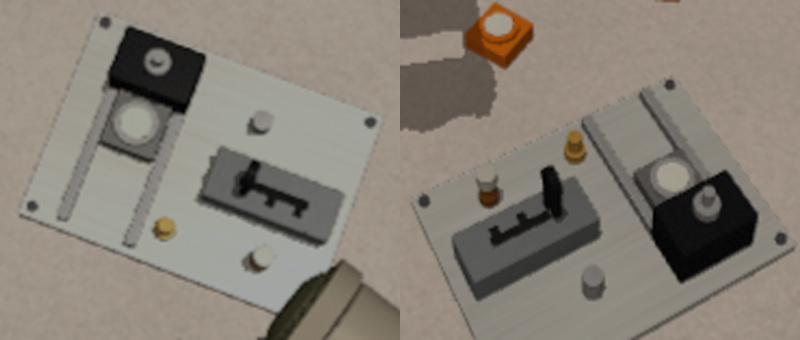

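The lever is at the far end of its slot, having moved about 64 mm by the rough depth measure from -111 to -47, so it is at the second stop. The cassette is home, everything else is in place and the arm is clear, so I'll hand the job in.

```bash
python3 -c "
from rig import ctrl
print(ctrl.finish_job())"
```

```text
the job is handed in; nothing more can be done
None
```

I pushed the cassette home against the inlet head, then pushed the lever to its second stop, and handed the job in with the arm clear and nothing else visibly moved; no verdict came back.

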